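# Find the hidden catch of the child-safe tablet box

### The arm

A 7-joint arm with a two-finger parallel gripper is mounted at the origin on a cart in front of the work surface, level with it; the furniture and walls round the work are solid. World frame = base frame: x ahead of the robot, y to its left, z up, the work surface at z = 0. Lengths are in m, angles in degrees, forces in N, time in s.
With the tool pointing down it reaches from about 0.4 to 0.85 m from the base axis. Payload 4.4 kg.
Tool frame: the origin (TCP) lies on the centre line of the jaws, within the pads' length; the fingertips stand 14 mm ahead of it and the grasp point (between the pads) lies 5 mm behind it; z points along the fingers, y is the line along which they close (so a half turn about z gives the same grasp; the last joint's range is limited). The gripper opens to 94 mm and grips with 3 to 60 N. Pads are 16 mm wide; open, the fingers measure 119 mm over their backs; the gripper's body (75 mm by 177 mm) begins 78 mm behind the grasp point.
Start: joints at [-78.14, 36.005, 2.206, 86.941, -1.547, 57.084, -1.146], TCP at [0.175, 0.626, 0.194] pointing down, gripper open.
Joint ranges: [-175.42, 175.42], [-21.48, 121.26], [-71.46, 75.88], [10.55, 141.38], [-63.04, 243.04], [13.31, 113.54], [-168.57, 168.57]. Speed limits (degrees/s): [147.25, 147.25, 180, 180, 180, 180, 180].

### API

Orientations are given as a 3x3 rotation matrix whose columns are the frame's x, y, z axes.
In Python, from bench import sense, eyes, job gives the robot as it stands. The module is installed in compiled form; this text tells all that it offers.
- The arm moves only by the tool play_rows, never from a script. Its argument "plan" is text: rows parted by semicolons, each of 7 numbers parted by spaces: the opening, from 0 (shut) to 1 (fully open), then the shift along the world's x, y, z in units of 25 mm (1.0 is 25 mm), then the turn, a rotation vector about the world's x, y, z in units of 6 degrees (1.0 is 6 degrees). A call has 1 to 12 rows; each row shifts and turns the commanded pose from where the row before left it; what a row does not reach is not made up. A row lasts 1/12 s, in which the tool goes at most 41.7 mm and 7.16 degrees, less where a joint would pass 70% of its speed; a pose out of reach is approached as far as the arm can. A call is refused whole if a number of a shift passes 1 or a number of a turn 1, either way. A call with a gripper value outside its range is refused whole. The fingers move at their own pace and stop on an object; "newtons" is the grip in N (left out, the last holds). Time passes only in rows, so rows that do not move let the fingers close. It gives the time, the measured TCP pose, the force, the opening and the grip force at its end, in the units of the state.
- sense(): the state, without advancing time (a new reading comes with each control period).
- eyes.capture(name): name is "scene" or "top" or "wrist"; returns the picture (480x640x3 uint8, red, green, blue); there is no depth.
- eyes.camera_model(name): a dict with "K" (3x3 intrinsics, pixels), "view" (4x4, takes a point from world to camera coordinates); the wrist camera has in their place "T_tool_cam" (4x4, takes a point from camera to tool coordinates, whose origin is the TCP and whose axes are the flange's). Camera axes: x right, y down, z forward; pixel columns grow to the right and rows downward; lengths in m; the calibration is good to about 2 mm. A picture is of the moment at which its call begins: read the wrist's pose just before it. camera_model takes no time and is no camera call.
- job.finish_job(): hands the job in; it is judged then, once.
The state is a dict: "clock": time; "joint_pos": joint angles; "qd": joint speeds; "effort": joint torques, N m; "eef_pos": TCP position; "tool_rot": TCP orientation; "force": force on the tool from outside, world axes, zero at the start; "moment": the same for the moment, N m; "grip_width": finger opening in m; "grip_force": force on a finger pad.
Only numpy, scipy, OpenCV 4.12 (cv2) and the standard library are available. Lean on these libraries where they do the work, as an engineer would, in place of code of your own. Each camera call takes 0.05 s, during which the arm holds its last target. There are 200 camera calls.

### The job

Open the low child-safe tablet box: its catch is hidden as one of the five look-alike discs in the flat panel on top. Feel across the discs, pressing gently with the fingertips, until you find the one that gives, press it right down so that the hatch behind springs up, and let go; leave the hatch standing open. Nothing is to be picked up, and the small things around the box must stay where they are.

Things in the scene. Friction and masses are not known exactly. Their poses are not given: they have to be found in the camera images.
- tablet_box: Low child-safe box, black sides, flat grey top, 224 (x) x 208 (y) x 55 mm high, fixed to the worktop. Origin: centre of its underside; x points from its front (robot side) to its back, y left, z up. The front half of the top is a panel with five look-alike grey discs, 46 mm across in 48 mm holes, 1.5 mm below the panel's face. The back half is the hatch.
- place_1 (a point): Centre of the top face of the disc in the front row, left (seen from the robot), at [-78, 62, 53.5] mm in the box's frame; fixed to the box, it does not sink with a pressed disc, and it does not tell whether this disc is the catch.
- place_2 (a point): Centre of the top face of the disc in the front row, middle (seen from the robot), at [-78, 0, 53.5] mm in the box's frame; fixed to the box, it does not sink with a pressed disc, and it does not tell whether this disc is the catch.
- place_3 (a point): Centre of the top face of the disc in the front row, right (seen from the robot), at [-78, -62, 53.5] mm in the box's frame; fixed to the box, it does not sink with a pressed disc, and it does not tell whether this disc is the catch.
- place_4 (a point): Centre of the top face of the disc in the second row, left (seen from the robot), at [-22, 31, 53.5] mm in the box's frame; fixed to the box, it does not sink with a pressed disc, and it does not tell whether this disc is the catch.
- place_5 (a point): Centre of the top face of the disc in the second row, right (seen from the robot), at [-22, -31, 53.5] mm in the box's frame; fixed to the box, it does not sink with a pressed disc, and it does not tell whether this disc is the catch.
- catch (a joint): How far the catch is pressed: 0 up, 0.005 m at the bottom. Exactly one of the five discs, a different one each time, is the catch: it sinks up to 5 mm under a spring (1.6 N to start, about 3.6 N at the bottom) and rises when let go; the others yield only about 1 mm at 15 N. The hatch is let go at about 0.002 m; press to the bottom.
- hatch (a joint): Angle of the hatch, the grey flap 90 (x) x 196 (y) mm that makes up the back half of the box's top, hinged along its back edge: 0 shut and flush; once released a spring lifts it within a second to about 0.7 rad, where it stays.
- hatch_edge (a point): Middle of the hatch's free (front) edge, on its upper face: 13 mm behind the centre of the box and 55 mm above its underside when shut, about 60 mm higher when open.
- creamer_a: Bystander: small milk pot, 39 mm across, 21 mm high, beside the box, loose. Origin: centre of its underside.
- creamer_b: Bystander: second small milk pot, 39 mm across, 21 mm high, beside the box, loose. Origin: centre of its underside.
- guest_soap_a: Bystander: small wrapped soap, 16x40x26 mm, beside the box, loose. Origin: centre of its underside.
- sachet_sugar_a: Bystander: paper sachet lying flat, 34x62x9 mm, beside the box, loose. Origin: centre of its underside.
- sachet_coffee_a: Bystander: second paper sachet lying flat, 40x66x9 mm, beside the box, loose. Origin: centre of its underside.

How it is judged:
By the outcome, as a careful person would: the job done as asked, in the order asked, and still so for the second after the job is handed in, with the robot touching nothing.
It also fails if it takes over 48 s, if anything falls off the work surface, if the arm or the gripper's body presses on something with over 40 N, if the wrist force passes 120 N, or if a joint passes its speed limit or range.

## Working session

There is one attempt and no reset: what is moved stays moved. The work goes in short steps, Python scripts to look and compute and a tool call to move; the robot and the scene stay as the last step left them, time stands still between calls to the robot, and variables do not carry over. Pictures are saved under pics/ and viewed, at most 10 in all, crops included, and the job is handed in when it is done.

Besides the shell and the picture viewer there is one more tool, called after ">>>" as name(argument=value, ...), one argument or row to a line, values as JSON. play_rows: Moves the arm, as the interface text tells. Its arguments: {"type":"object","properties":{"plan":{"type":"string"},"newtons":{"type":"number"}},"required":["plan"]}

```bash
mkdir -p pics
python3 - <<'E'
from bench import sense, eyes
import cv2
s=sense(); print(s)
for n in("top","scene"):
    cv2.imwrite(f"pics/{n}0.png",eyes.capture(n)[:,:,::-1]); print(eyes.camera_model(n))
E
```

```text
{'clock': 0.0, 'joint_pos': array([-78.13856044,  36.0573938 ,   2.20183408,  86.99534171,
        -1.5457618 ,  57.08233957,  -1.14651914]), 'qd': array([-0.03941287,  0.0090905 ,  0.00995439, -0.015471  , -0.04612081,
        0.06982617, -0.0325069 ]), 'effort': array([ 1.80256702e-04, -5.49724710e+01,  1.14310674e+00, -1.86641783e+01,
       -5.23019617e-02,  2.33564107e-02,  1.45905974e-04]), 'eef_pos': array([0.17493158, 0.62531683, 0.19327479]), 'tool_rot': array([[-9.63017715e-01,  2.69437683e-01, -4.63857838e-04],
       [ 2.69438080e-01,  9.63016070e-01, -1.78040144e-03],
       [-3.30046863e-05, -1.83953909e-03, -9.99998308e-01]]), 'force': array([-0.07773509,  0.0049012 ,  0.35128076]), 'moment': array([ 0.08824671, -0.01978825, -0.02119616]), 'grip_force': 0.0, 'grip_width': 0.09412881923269105}
{'K': array([[467.80750132,   0.        , 317.14048951],
       [  0.        , 467.80750132, 240.46539222],
       [  0.        ,   0.        ,   1.        ]]), 'view': array([[ 0.01601547, -0.99986261, -0.00427383, -0.00226335],
       [-0.98457746, -0.0150256 , -0.17430278,  0.57606657],
       [ 0.17421461,  0.00699946, -0.98468283,  0.81676869],
       [ 0.        ,  0.        ,  0.        ,  1.        ]])}
{'K': array([[517.46976279,   0.        , 322.11338323],
       [  0.        , 517.46976279, 239.64482828],
       [  0.        ,   0.        ,   1.        ]]), 'view': array([[-0.67822621, -0.73485194,  0.00135568,  0.37917233],
       [-0.38319885,  0.35209522, -0.85392482,  0.275836  ],
       [ 0.62703098, -0.57967369, -0.52039462,  0.53453865],
       [ 0.        ,  0.        ,  0.        ,  1.        ]])}
```

View pics/top0.png

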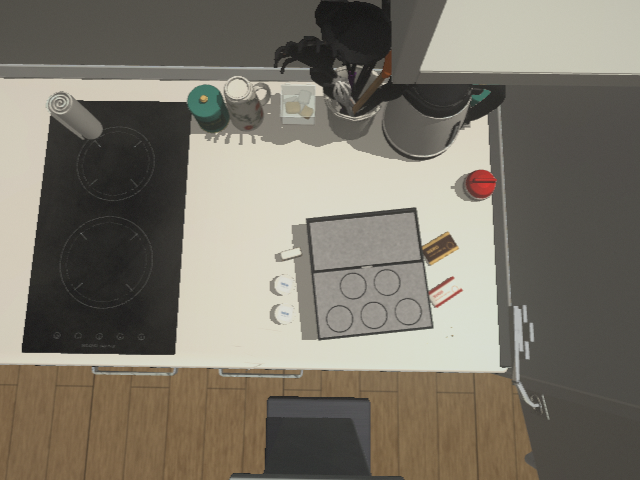

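View pics/scene0.png

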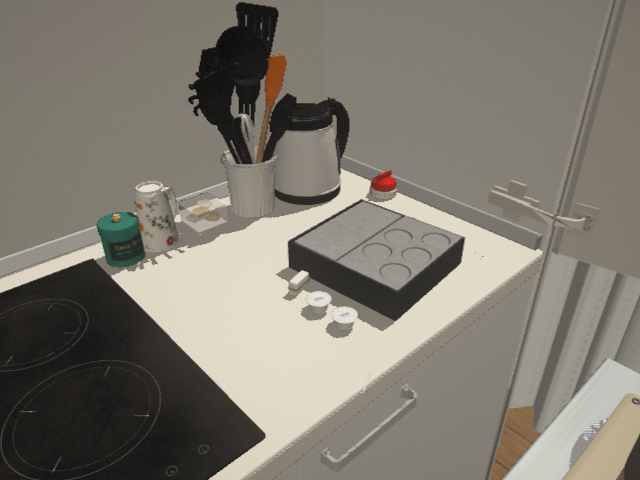

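The top view shows the five discs at about (339,319), (373,315), (408,312), (353,286) and (387,283). The box's top corners are near (307,219), (416,209), (433,327) and (318,339). Creamers and soap lie to the left, sachets to the right.

```bash
cat > h.py <<'E'
import numpy as np
from bench import sense, eyes
def ray(m,uv,z):
    V=m["view"];R=V[:3,:3];c=-R.T@V[:3,3];d=R.T@np.linalg.inv(m["K"])@[*uv,1.]
    return c+d*(z-c[2])/d[2]
B=np.array([[-78,62],[-78,0],[-78,-62],[-22,31],[-22,-31]])/1e3
E
python3 - <<'E'
from h import *
m=eyes.camera_model("top")
P=np.array([ray(m,p,.0535)[:2] for p in [(339,319),(373,315),(408,312),(353,286),(387,283)]])
print(P.round(4))
b=B.mean(0);q=P.mean(0);H=(B-b).T@(P-q);th=np.arctan2(H[0,1]-H[1,0],H[0,0]+H[1,1])
R=np.array([[np.cos(th),-np.sin(th)],[np.sin(th),np.cos(th)]]);t=q-R@b
print(np.degrees(th),t,"\n",(B@R.T+t).round(4),"\nres",(B@R.T+t-P).round(4))
for n,p,z in[("corn",(307,219),.055),("corn",(416,209),.055),("corn",(433,327),.055),("corn",(318,339),.055),("jar",(207,108),.08),("mug",(240,88),.1),("kettle",(425,100),.2),("redthing",(481,184),.05),("crock",(352,110),.15),("roll",(60,100),.03)]: print(n,ray(m,p,z).round(3))
E
```

```text
[[ 0.433  -0.0348]
 [ 0.4411 -0.0958]
 [ 0.4474 -0.1587]
 [ 0.4926 -0.0597]
 [ 0.499  -0.1215]]
6.351961040505734 [ 0.51787849 -0.08793541] 
 [[ 0.4335 -0.0349]
 [ 0.4404 -0.0966]
 [ 0.4472 -0.1582]
 [ 0.4926 -0.0596]
 [ 0.4994 -0.1212]] 
res [[ 0.0005 -0.0002]
 [-0.0007 -0.0008]
 [-0.0002  0.0005]
 [ 0.      0.0002]
 [ 0.0005  0.0003]]
corn [0.615 0.026 0.055]
corn [ 0.638 -0.177  0.055]
corn [ 0.422 -0.202  0.055]
corn [0.397 0.002 0.055]
jar [0.821 0.218 0.08 ]
mug [0.852 0.154 0.1  ]
kettle [ 0.782 -0.165  0.2  ]
redthing [ 0.689 -0.302  0.05 ]
crock [ 0.788 -0.05   0.15 ]
roll [0.859 0.528 0.03 ]
```

>>> play_rows(
  plan="0 0.86 -0.9 0 0 0 0.31;0 0.86 -0.9 0 0 0 0.31;0 0.86 -0.9 0 0 0 0.31;0 0.86 -0.9 0 0 0 0.31;0 0.86 -0.9 0 0 0 0.31;0 0.86 -0.9 0 0 0 0.31;0 0.86 -0.9 0 0 0 0.31;0 0.86 -0.9 0 0 0 0.31;0 0.86 -0.9 0 0 0 0.31;0 0.86 -0.9 0 0 0 0.31;0 0.86 -0.9 0 0 0 0.31;0 0.86 -0.9 0 0 0 0.31",
  newtons=10,
)

```text
clock: 1.1
eef_pos: [0.4338, 0.3545, 0.1939]
tool_rot: [[-0.993, -0.118, -0.001], [-0.118, 0.993, -0.0], [0.001, -0.0, -1.0]]
force: [0.1, 0.1, -0.0]
grip_width: 0.0174
grip_force: 0.0
```

>>> play_rows(
  plan="0 0 -0.98 0 0 0 0;0 0 -0.98 0 0 0 0;0 0 -0.98 0 0 0 0;0 0 -0.98 0 0 0 0;0 0 -0.98 0 0 0 0;0 0 -0.98 0 0 0 0;0 0 -0.98 0 0 0 0;0 0 -0.98 0 0 0 0;0 0 -0.98 0 0 0 0;0 0 -0.98 0 0 0 0;0 0 -0.98 0 0 0 0;0 0 -0.98 0 0 0 0",
)

```text
clock: 2.1
eef_pos: [0.4327, 0.0607, 0.1941]
tool_rot: [[-0.993, -0.117, -0.0], [-0.117, 0.993, -0.0], [0.0, -0.0, -1.0]]
force: [0.2, -0.5, -0.2]
grip_width: -0.0001
grip_force: 0.0
```

>>> play_rows(
  plan="0 0 -0.98 -0.5 0 0 0;0 0 -0.98 -0.7 0 0 0;0 0 -0.98 -0.7 0 0 0;0 0 -0.88 -0.7 0 0 0;0 0 0 -0.7 0 0 0;0 0 0 -0.7 0 0 0;0 0 0 0 0 0 0;0 0 0 0 0 0 0",
)

```text
clock: 2.77
eef_pos: [0.4323, -0.0335, 0.0937]
tool_rot: [[-0.993, -0.116, -0.002], [-0.116, 0.993, 0.0], [0.002, 0.0, -1.0]]
force: [-0.5, 1.1, -0.3]
grip_width: 0.0008
grip_force: 0.0
```

Run:
```python
from h import *
import cv2
s=sense();print(s["eef_pos"],s["force"],s["grip_width"],s["joint_pos"].round(1))
cv2.imwrite("pics/s1.png",eyes.capture("scene")[:,:,::-1])
```

```text
[ 0.43230313 -0.03349428  0.09368968] [-0.47987639  1.05534762 -0.27441669] 0.0008440944852169121 [  1.5  28.8  -1.  125.7   1.1  25.6  96.2]
```

View pics/s1.png

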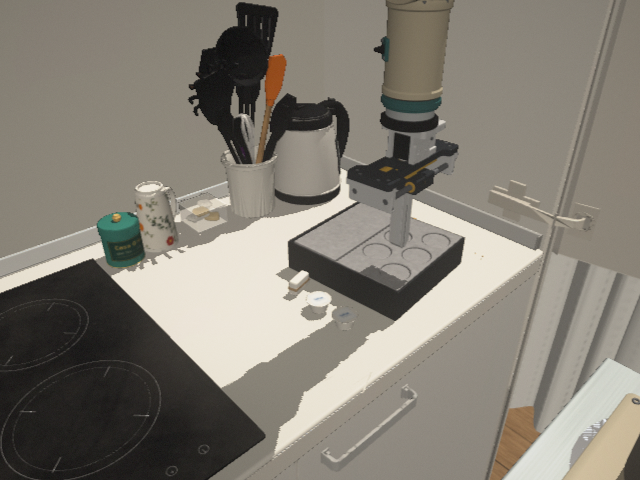

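The fingertip is at about (400,247), just above disc 1 (395,272), as computed. Next I feel downward.

>>> play_rows(
  plan="0 0.04 -0.06 -0.6 0 0 0;0 0 0 -0.4 0 0 0;0 0 0 -0.04 0 0 0;0 0 0 0 0 0 0;0 0 0 0 0 0 0",
)

```text
clock: 3.23
eef_pos: [0.4348, -0.0348, 0.0691]
tool_rot: [[-0.993, -0.117, 0.001], [-0.117, 0.993, 0.0], [-0.001, -0.0, -1.0]]
force: [-0.4, 0.2, 0.4]
grip_width: 0.0007
grip_force: 0.0
```

>>> play_rows(
  plan="0 0 0 -0.04 0 0 0;0 0 0 0 0 0 0;0 0 0 0 0 0 0",
)

```text
clock: 3.48
eef_pos: [0.4344, -0.035, 0.0676]
tool_rot: [[-0.993, -0.117, 0.001], [-0.117, 0.993, -0.0], [-0.001, -0.0, -1.0]]
force: [-0.1, 0.1, 0.7]
grip_width: 0.0002
grip_force: 0.0
```

>>> play_rows(
  plan="0 0 0 -0.04 0 0 0;0 0 0 0 0 0 0;0 0 0 0 0 0 0",
)

```text
clock: 3.73
eef_pos: [0.4341, -0.035, 0.0662]
tool_rot: [[-0.993, -0.116, -0.0], [-0.116, 0.993, -0.0], [0.0, -0.0, -1.0]]
force: [-0.4, 0.6, -0.5]
grip_width: 0.0008
grip_force: 0.0
```

>>> play_rows(
  plan="0 0 0 -0.04 0 0 0;0 0 0 0 0 0 0;0 0 0 0 0 0 0",
)

```text
clock: 3.98
eef_pos: [0.434, -0.035, 0.0651]
tool_rot: [[-0.993, -0.116, -0.0], [-0.116, 0.993, 0.0], [0.0, 0.0, -1.0]]
force: [1.3, 0.3, -0.7]
grip_width: 0.0009
grip_force: 0.0
```

>>> play_rows(
  plan="0 0 0 -0.04 0 0 0;0 0 0 0 0 0 0;0 0 0 0 0 0 0",
)

```text
clock: 4.23
eef_pos: [0.4341, -0.0351, 0.0641]
tool_rot: [[-0.993, -0.116, -0.0], [-0.116, 0.993, -0.0], [0.0, 0.0, -1.0]]
force: [-0.1, -0.7, 0.6]
grip_width: 0.0004
grip_force: 0.0
```

>>> play_rows(
  plan="0 0 0 -0.04 0 0 0;0 0 0 0 0 0 0;0 0 0 0 0 0 0",
)

```text
clock: 4.48
eef_pos: [0.4341, -0.035, 0.0631]
tool_rot: [[-0.993, -0.116, -0.0], [-0.116, 0.993, -0.0], [0.0, 0.0, -1.0]]
force: [-0.3, 0.1, -0.3]
grip_width: 0.0003
grip_force: 0.0
```

Run:
```python
from h import *
import cv2
im=eyes.capture("scene")[170:330,270:490,::-1]
cv2.imwrite("pics/s2.png",cv2.resize(im,None,fx=3.6,fy=3.6,interpolation=cv2.INTER_CUBIC))
```

```text
(no output)
```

View pics/s2.png

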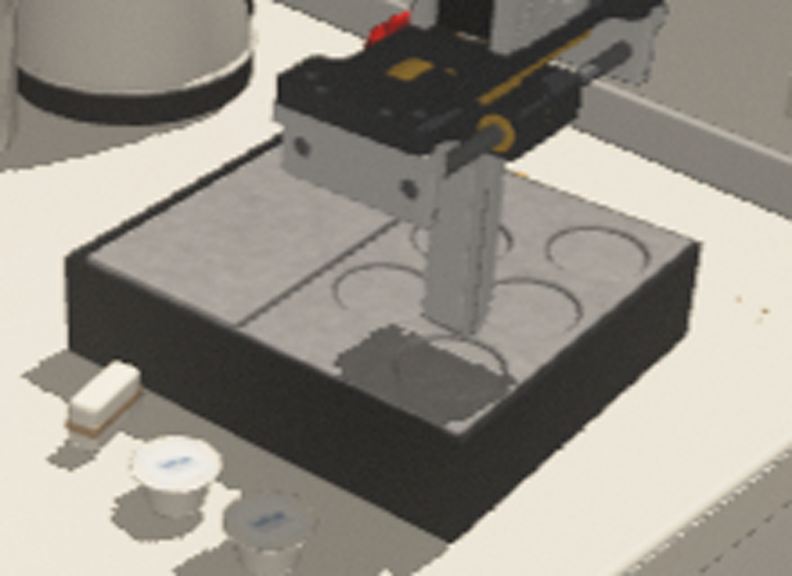

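The tip, at full-image (399,262), still looks above disc 1 (396,273). I'll check by projection.

Run:
```python
from h import *
m=eyes.camera_model("scene")
def pr(p):
    q=m["K"]@(m["view"]@[*p,1])[:3];return (q[:2]/q[2]).round(1)
s=sense();print(s["eef_pos"],s["force"])
for z in(.0491,.0535,.06,.065):print(z,pr((.434,-.035,z)))
# discs read in scene via rays at candidate heights
for z in (.04,.0535): print(z,[ray(m,p,z).round(4) for p in[(395.5,272.5),(437,241)]])
for z in (.04,.0535): print(z,[ray(eyes.camera_model("top"),p,z).round(4) for p in[(339,319),(408,312)]])
for c in[(615,26),(638,-177),(422,-202),(397,2)]:print(pr((c[0]/1e3,c[1]/1e3,.055)))
```

```text
[ 0.43407455 -0.03497754  0.06314053] [ 0.47565602  0.76857714 -0.28533722]
0.0491 [393.5 275.3]
0.0535 [393.7 273. ]
0.06 [394.1 269.5]
0.065 [394.3 266.9]
0.04 [array([ 0.445 , -0.0536,  0.04  ]), array([ 0.4584, -0.1807,  0.04  ])]
0.0535 [array([ 0.4331, -0.038 ,  0.0535]), array([ 0.4461, -0.1616,  0.0535])]
0.04 [array([ 0.4332, -0.0353,  0.04  ]), array([ 0.4478, -0.1612,  0.04  ])]
0.0535 [array([ 0.433 , -0.0348,  0.0535]), array([ 0.4474, -0.1587,  0.0535])]
[288.5 241. ]
[361.4 199.7]
[462.9 237.3]
[396.6 292.8]
```

The tip really is several mm above the disc, so I continue feeling downward.

>>> play_rows(
  plan="0 0 0 -0.06 0 0 0;0 0 0 0 0 0 0;0 0 0 0 0 0 0",
)

```text
clock: 4.78
eef_pos: [0.434, -0.035, 0.0616]
tool_rot: [[-0.993, -0.116, -0.0], [-0.116, 0.993, 0.0], [0.0, 0.0, -1.0]]
force: [-0.7, -0.4, 0.6]
grip_width: 0.0005
grip_force: 0.0
```

>>> play_rows(
  plan="0 0 0 -0.06 0 0 0;0 0 0 0 0 0 0;0 0 0 0 0 0 0",
)

```text
clock: 5.03
eef_pos: [0.434, -0.035, 0.0601]
tool_rot: [[-0.993, -0.117, -0.0], [-0.117, 0.993, 0.0], [0.0, 0.0, -1.0]]
force: [1.0, 0.1, 0.0]
grip_width: 0.0005
grip_force: 0.0
```

>>> play_rows(
  plan="0 0 0 -0.06 0 0 0;0 0 0 0 0 0 0;0 0 0 0 0 0 0",
)

```text
clock: 5.28
eef_pos: [0.434, -0.035, 0.0586]
tool_rot: [[-0.993, -0.116, -0.0], [-0.116, 0.993, 0.0], [0.0, 0.0, -1.0]]
force: [-0.1, 0.4, -1.0]
grip_width: 0.0002
grip_force: 0.0
```

>>> play_rows(
  plan="0 0 0 -0.06 0 0 0;0 0 0 0 0 0 0;0 0 0 0 0 0 0",
)

```text
clock: 5.53
eef_pos: [0.4341, -0.035, 0.0571]
tool_rot: [[-0.993, -0.116, -0.0], [-0.116, 0.993, 0.0], [0.0, 0.0, -1.0]]
force: [-0.2, -0.3, -1.0]
grip_width: 0.0004
grip_force: 0.0
```

>>> play_rows(
  plan="0 0 0 -0.04 0 0 0;0 0 0 0 0 0 0;0 0 0 0 0 0 0",
)

```text
clock: 5.78
eef_pos: [0.434, -0.035, 0.0561]
tool_rot: [[-0.993, -0.116, -0.0], [-0.116, 0.993, 0.0], [0.0, 0.0, -1.0]]
force: [-0.2, -0.3, 0.2]
grip_width: 0.0004
grip_force: 0.0
```

>>> play_rows(
  plan="0 0 0 -0.04 0 0 0;0 0 0 0 0 0 0;0 0 0 0 0 0 0",
)

```text
clock: 6.03
eef_pos: [0.4341, -0.035, 0.0551]
tool_rot: [[-0.993, -0.116, -0.0], [-0.116, 0.993, 0.0], [0.0, 0.0, -1.0]]
force: [-0.1, -0.8, -0.4]
grip_width: 0.0007
grip_force: 0.0
```

Run:
```python
from h import *
import cv2
im=eyes.capture("scene")[220:300,340:450,::-1]
w=eyes.capture("wrist")[:,:,::-1]
a=cv2.resize(im,(660,480),interpolation=cv2.INTER_CUBIC)
cv2.imwrite("pics/s3.png",cv2.resize(np.hstack([a,w]),(800,295),interpolation=cv2.INTER_AREA))
```

```text
(no output)
```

View pics/s3.png

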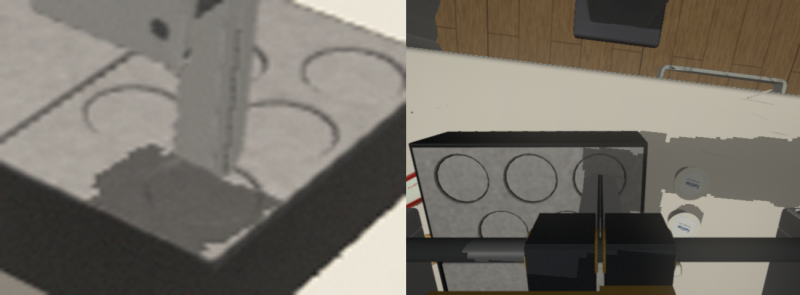

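The tip is still clear of the disc: scene (397,265), with the disc at (395,273). In the wrist view the tip, about (315,285), lies over the disc's centre. I'll triangulate the tip.

Run:
```python
from h import *
m=eyes.camera_model("scene");w=eyes.camera_model("wrist");s=sense()
T=np.eye(4);T[:3,:3]=s["tool_rot"];T[:3,3]=s["eef_pos"]
C=T@w["T_tool_cam"];w["view"]=np.linalg.inv(C);print(w["T_tool_cam"].round(3))
def pr(m,p):
    q=m["K"]@(m["view"]@[*p,1])[:3];return (q[:2]/q[2]).round(1)
for z in(.041,.0535,.055,.07):
    p=(*s["eef_pos"][:2],z);print(z,"wrist",pr(w,p),"scene",pr(m,p),"scene ray",ray(m,(397,265),z).round(3),"wrist ray",ray(w,(315,285),z).round(3))
print("disc1 in wrist",pr(w,(.4335,-.0349,.0535)),"disc3",pr(w,(.4472,-.1582,.0535)))
import cv2; cv2.imwrite("pics/w4.png",cv2.resize(eyes.capture("wrist")[200:400,200:440,::-1],None,fx=3,fy=3,interpolation=cv2.INTER_CUBIC))
```

```text
[[ 0.    -0.962 -0.273  0.079]
 [ 1.    -0.     0.001 -0.001]
 [-0.001 -0.273  0.962 -0.19 ]
 [ 0.     0.     0.     1.   ]]
0.041 wrist [315.7 279.5] scene [393.1 279.6] scene ray [ 0.456 -0.07   0.041] wrist ray [ 0.438 -0.035  0.041]
0.0535 wrist [315.8 287.7] scene [393.7 273. ] scene ray [ 0.445 -0.056  0.053] wrist ray [ 0.433 -0.036  0.053]
0.055 wrist [315.8 288.7] scene [393.8 272.2] scene ray [ 0.444 -0.054  0.055] wrist ray [ 0.432 -0.036  0.055]
0.07 wrist [315.9 300. ] scene [394.5 264.1] scene ray [ 0.43  -0.036  0.07 ] wrist ray [ 0.426 -0.036  0.07 ]
disc1 in wrist [316.1 286.7] disc3 [ 92.3 285.5]
```

View pics/w4.png

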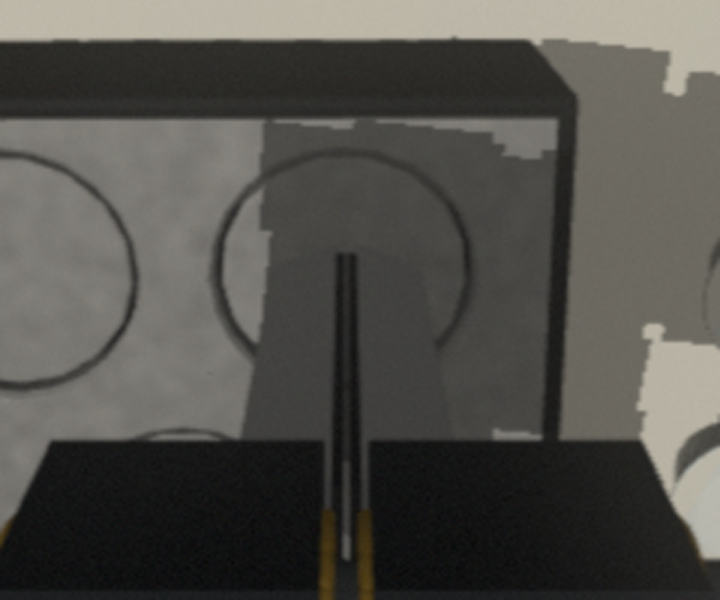

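Both cameras put the closed tips at z≈0.069 with the TCP at 0.055. So the tips sit about 14 mm behind the TCP, and contact is expected near TCP z≈0.040.

>>> play_rows(
  plan="0 0 0 -0.2 0 0 0;0 0 0 -0.2 0 0 0;0 0 0 0 0 0 0;0 0 0 0 0 0 0",
)

```text
clock: 6.52
eef_pos: [0.4337, -0.035, 0.0447]
tool_rot: [[-0.993, -0.116, -0.001], [-0.116, 0.993, 0.0], [0.001, 0.0, -1.0]]
force: [0.0, 0.6, 0.3]
grip_width: 0.0008
grip_force: 0.0
```

>>> play_rows(
  plan="0 0 0 -0.06 0 0 0;0 0 0 0 0 0 0;0 0 0 0 0 0 0",
)

```text
clock: 6.77
eef_pos: [0.4341, -0.035, 0.0437]
tool_rot: [[-0.993, -0.116, -0.0], [-0.116, 0.993, 0.0], [0.0, 0.0, -1.0]]
force: [-0.4, 0.7, -0.1]
grip_width: 0.0004
grip_force: 0.0
```

>>> play_rows(
  plan="0 0 0 -0.06 0 0 0;0 0 0 0 0 0 0;0 0 0 0 0 0 0",
)

```text
clock: 7.02
eef_pos: [0.4343, -0.035, 0.0423]
tool_rot: [[-0.993, -0.116, 0.0], [-0.116, 0.993, 0.0], [-0.0, -0.0, -1.0]]
force: [-0.1, -0.2, 1.9]
grip_width: 0.0007
grip_force: 1.1
```

>>> play_rows(
  plan="0 0 0 -0.04 0 0 0;0 0 0 0 0 0 0;0 0 0 0 0 0 0",
)

```text
clock: 7.27
eef_pos: [0.4343, -0.035, 0.0418]
tool_rot: [[-0.993, -0.116, 0.001], [-0.116, 0.993, -0.0], [-0.001, -0.0, -1.0]]
force: [-0.5, 1.4, 10.1]
grip_width: 0.0004
grip_force: 4.9
```

Disc 1 is stiff, reaching 10 N within 0.6 mm. I'll try disc 2 at the same depth.

>>> play_rows(
  plan="0 0 0 0.4 0 0 0;0 0.09 -0.82 0 0 0 0;0 0.09 -0.82 0 0 0 0;0 0.09 -0.82 0 0 0 0;0 0 0 0 0 0 0;0 0 0 -0.2 0 0 0;0 0 0 -0.12 0 0 0;0 0 0 -0.04 0 0 0;0 0 0 -0.04 0 0 0;0 0 0 0 0 0 0;0 0 0 0 0 0 0",
)

```text
clock: 8.18
eef_pos: [0.4405, -0.0956, 0.0411]
tool_rot: [[-0.993, -0.118, -0.001], [-0.118, 0.993, 0.001], [0.001, 0.001, -1.0]]
force: [-0.5, 0.6, 0.5]
grip_width: 0.0004
grip_force: 0.7
```

>>> play_rows(
  plan="0 0 0 -0.04 0 0 0;0 0 0 0 0 0 0;0 0 0 0 0 0 0",
)

```text
clock: 8.43
eef_pos: [0.441, -0.0964, 0.0401]
tool_rot: [[-0.993, -0.117, 0.0], [-0.117, 0.993, 0.0], [-0.0, -0.0, -1.0]]
force: [0.1, 0.1, -0.7]
grip_width: 0.0005
grip_force: 0.0
```

Run:
```python
from h import *
import cv2
a=eyes.capture("scene")[180:300,290:470,::-1]; w=eyes.capture("wrist")[200:400,170:410,::-1]
a=cv2.resize(a,(720,480),interpolation=cv2.INTER_CUBIC);w=cv2.resize(w,(576,480),interpolation=cv2.INTER_CUBIC)
cv2.imwrite("pics/s5.png",cv2.resize(np.hstack([a,w]),(800,296),interpolation=cv2.INTER_AREA))
s=sense();print(s["force"],s["eef_pos"],s["grip_force"])
```

```text
[0.61058857 0.50092747 1.18349125] [ 0.44113437 -0.09661549  0.04018811] 0.0
```

View pics/s5.png

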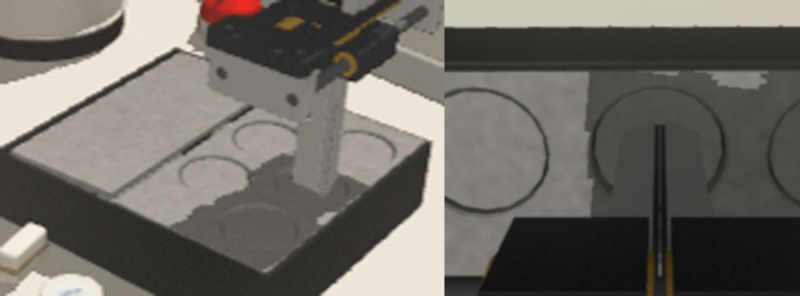

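The hatch's front edge now shows a widening gap, so disc 2 seems to give. I'll press on to the bottom.

>>> play_rows(
  plan="0 0 0 -0.04 0 0 0;0 0 0 -0.04 0 0 0;0 0 0 0 0 0 0;0 0 0 0 0 0 0;0 0 0 0 0 0 0",
)

```text
clock: 8.95
eef_pos: [0.4412, -0.0966, 0.0383]
tool_rot: [[-0.993, -0.116, 0.001], [-0.116, 0.993, -0.0], [-0.001, -0.0, -1.0]]
force: [-0.2, -1.0, 2.7]
grip_width: 0.0001
grip_force: 1.5
```

>>> play_rows(
  plan="0 0 0 -0.04 0 0 0;0 0 0 0 0 0 0;0 0 0 0 0 0 0",
)

```text
clock: 9.2
eef_pos: [0.4412, -0.0967, 0.0374]
tool_rot: [[-0.993, -0.116, 0.001], [-0.116, 0.993, -0.0], [-0.001, -0.0, -1.0]]
force: [-0.4, -0.4, 6.6]
grip_width: 0.0004
grip_force: 3.1
```

>>> play_rows(
  plan="0 0 0 -0.02 0 0 0;0 0 0 0 0 0 0;0 0 0 0 0 0 0",
)

```text
clock: 9.45
eef_pos: [0.4412, -0.0966, 0.0373]
tool_rot: [[-0.993, -0.116, 0.001], [-0.116, 0.993, -0.0], [-0.001, -0.0, -1.0]]
force: [-1.0, 0.2, 11.8]
grip_width: 0.0006
grip_force: 5.7
```

>>> play_rows(
  plan="0 0 0 0.2 0 0 0;0 0 0 0.4 0 0 0;0 -0.2 0 0.8 0 0 0;0 -0.2 0 0.9 0 0 0;0 -0.2 0 0.9 0 0 0;0 -0.2 0 0.9 0 0 0;0 0 0 0.9 0 0 0;0 0 0 0.9 0 0 0;0 0 0 0 0 0 0;0 0 0 0 0 0 0;0 0 0 0 0 0 0;0 0 0 0 0 0 0",
)

```text
clock: 10.45
eef_pos: [0.4198, -0.0963, 0.183]
tool_rot: [[-0.993, -0.117, -0.003], [-0.117, 0.993, 0.0], [0.003, 0.001, -1.0]]
force: [0.6, -0.8, 0.1]
grip_width: 0.0005
grip_force: 0.0
```

Run:
```python
from h import *
import cv2
a=eyes.capture("scene")[:,:,::-1]; w=eyes.capture("top")[150:390,240:500,::-1]
w=cv2.resize(w,(520,480),interpolation=cv2.INTER_CUBIC)
cv2.imwrite("pics/s6.png",cv2.resize(np.hstack([a,w]),(800,331),interpolation=cv2.INTER_AREA))
```

```text
(no output)
```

View pics/s6.png

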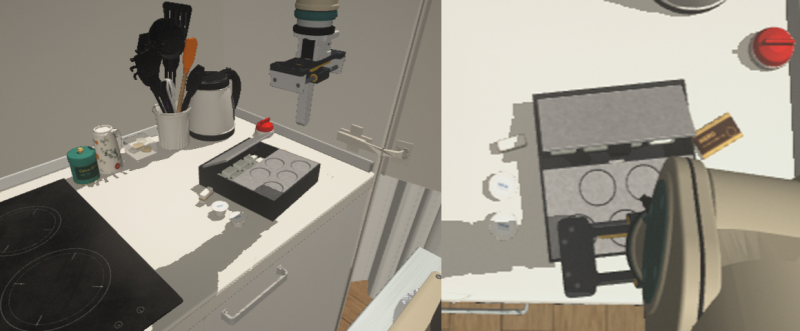

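The hatch, scene (245,155), stands open with the inside showing. The soap and creamers are where they were, and so is the coffee sachet; the sugar sachet is hidden behind the arm. The arm is clear of the box, so I'm handing in.

```bash
python3 -c "
from bench import job
print(job.finish_job())"
```

```text
the job is handed in; nothing more can be done
None
```

The catch was the front-row middle disc (place_2): I pressed it to the bottom and let go, the hatch stands open, and I handed the job in at about 10.5 s with the arm clear; the sugar sachet was hidden behind the arm in the last picture, but the other small things had not moved.

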